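# Pair sample boxes with their lids and store them by length

### The arm

A 7-joint arm with a two-finger parallel gripper is mounted at the origin on a cart in front of the work surface, level with it; the furniture and walls round the work are solid. World frame = base frame: x ahead of the robot, y to its left, z up, the work surface at z = 0. Lengths are in m, angles in rad, forces in N, time in s.
With the tool pointing down it reaches from about 0.4 to 0.9 m from the base axis. Payload 5.6 kg.
Tool frame: the origin (TCP) lies midway between the tips of the shut fingers; the grasp point (between the pads) lies 19 mm behind it (ctrl.grip_depth is the distance from the TCP to the grasp point, in m); z points along the fingers, y is the line along which they close (so a half turn about z gives the same grasp; the last joint's range is limited). The gripper opens to 92 mm and grips with 3 to 60 N. Pads are 20 mm wide; open, the fingers measure 128 mm over their backs; the gripper's body (75 mm by 189 mm) begins 69 mm behind the grasp point.
Start: joints at [1.074, 0.468, -0.012, 1.603, 0.006, 1.071, -0.056], TCP at [0.285, -0.584, 0.215] pointing down, gripper open.
Joint ranges: [-2.53, 2.53], [-0.31, 2.02], [-1.57, 1.55], [0.28, 2.44], [-1.29, 4.43], [0.15, 1.84], [-2.92, 2.92]. Speed limits (rad/s): [2.57, 2.57, 3.14, 3.14, 3.14, 3.14, 3.14].

### API

Orientations are given as a 3x3 rotation matrix whose columns are the frame's x, y, z axes.
In Python, from rig import ctrl gives the robot as it stands. The module is installed in compiled form; this text tells all that it offers.
- The arm moves only by the shell command python3 -m creep 'ROWS'. ROWS is JSON, a list of rows, each a list of 3 entries, a list of its own where there are three numbers: the shift along the tool's x, y, z in mm, then the turn about the tool's z in rad, then the opening, from 0 (shut) to 1 (fully open). In form: [[[dx, dy, dz], yaw, claw], ...]. A call has 1 to 5 rows; each row is the pose to reach, as a shift and turn from the pose commanded when the call began, along the tool's axes at that moment; what a row does not reach only later rows make up. A row lasts 1/8 s, in which the tool goes at most 62.5 mm and 10.7 degrees, less where a joint would pass 70% of its speed; a pose out of reach is approached as far as the arm can. A call with a gripper value outside its range is refused whole. The fingers move at their own pace and stop on an object; the grip force is fixed at half the most. Time passes only in rows, so rows that repeat a pose let the fingers close. It gives the time, the measured TCP pose, the force, the opening and the grip force at its end, in the units of the state.
- ctrl.observe(): the state, without advancing time (a new reading comes with each control period).
- ctrl.snapshot(name): name is "scene" or "top" or "wrist"; returns (picture, depth): 384x512x3 uint8, blue, green, red; 384x512 float32, m along the optical axis (not along the pixel's ray), 0 where there is no reading.
- ctrl.get_calibration(name): a dict with "vertical_fov" (degrees; the focal length in pixels is half the picture's height over the tangent of half this angle, whatever the lens; pixels are square), "cx", "cy" (the principal point, pixels), "T" (4x4, takes a point from camera to world coordinates); the wrist camera has in their place "tool_from_camera" (4x4, takes a point from camera to tool coordinates, whose origin is the TCP and whose axes are the flange's). Camera axes: x right, y down, z forward; pixel columns grow to the right and rows downward; lengths in m; the calibration is good to about 2 mm. A picture is of the moment at which its call begins: read the wrist's pose just before it. get_calibration takes no time and is no camera call.
- ctrl.finish_job(): hands the job in; it is judged then, once.
The state is a dict: "clock": time; "joint_pos": joint angles; "qd": joint speeds; "tau": joint torques, N m; "eef_pos": TCP position; "tool_rot": TCP orientation; "force": force on the tool from outside, world axes, zero at the start; "torque": the same for the moment, N m; "gripper_width": finger opening in m; "grip_force": force on a finger pad.
Only numpy, scipy, OpenCV 4.12 (cv2) and the standard library are available. Lean on these libraries where they do the work, as an engineer would, in place of code of your own. Each camera call takes 0.05 s, during which the arm holds its last target. There are 200 camera calls.

### The job

Three or four orange sample boxes of different lengths stand on the bench among blue lids: set each box flat into the yellow-edged tray of its own length, and close it with the lid of its own length, plate flat on the rim all round and grip bar up. If a lid's own box is missing, lay that lid flat in the green-edged dish, grip bar up. Do not disturb the two jars.

Things in the scene. Friction and masses are not known exactly. Their poses are not given: they have to be found in the camera images.
- box_60_c (a point): open sample box, orange plastic, 60 mm long (its x axis) x 44 wide (y) x 34 high, walls and floor 4 mm, inside 52 x 36 mm, 0.12 kg; point at its centre, 17 mm above its underside; z up. Grasp it across the 44 mm width. May be absent
- lid_60_grip (a point): lid of the 60 mm box: blue plate 58 x 42 x 4 mm; below it a locating plug 46 x 30 x 6 mm that drops into the box with 3 mm play all round, above it a black grip bar 36 (along x) x 12 x 20 mm; 0.06 kg; 30 mm high in all; it starts lying plug down. Point at the centre of the grip bar, 20 mm above the plug's underside and 10 mm below the bar's top; x along the length, z up. On its box, plate on the rim, this point is 31 mm above the box's point
- tray_60_floor (a point): fixed shallow tray for the 60 mm box, dark pan with a yellow lip: inside 72 (x) x 56 (y) mm, floor 3 mm thick, lip 4 mm wide with its top 7 mm above the floor; point at the centre of the floor's upper side; x along the length. In it the box's point is 17 mm above this one
- box_78_c (a point): open sample box, orange plastic, 78 mm long (its x axis) x 44 wide (y) x 34 high, walls and floor 4 mm, inside 70 x 36 mm, 0.12 kg; point at its centre, 17 mm above its underside; z up. Grasp it across the 44 mm width. May be absent
- lid_78_grip (a point): lid of the 78 mm box: blue plate 76 x 42 x 4 mm; below it a locating plug 64 x 30 x 6 mm that drops into the box with 3 mm play all round, above it a black grip bar 36 (along x) x 12 x 20 mm; 0.06 kg; 30 mm high in all; it starts lying plug down. Point at the centre of the grip bar, 20 mm above the plug's underside and 10 mm below the bar's top; x along the length, z up. On its box, plate on the rim, this point is 31 mm above the box's point
- tray_78_floor (a point): fixed shallow tray for the 78 mm box, dark pan with a yellow lip: inside 90 (x) x 56 (y) mm, floor 3 mm thick, lip 4 mm wide with its top 7 mm above the floor; point at the centre of the floor's upper side; x along the length. In it the box's point is 17 mm above this one
- box_96_c (a point): open sample box, orange plastic, 96 mm long (its x axis) x 44 wide (y) x 34 high, walls and floor 4 mm, inside 88 x 36 mm, 0.12 kg; point at its centre, 17 mm above its underside; z up. Grasp it across the 44 mm width. May be absent
- lid_96_grip (a point): lid of the 96 mm box: blue plate 94 x 42 x 4 mm; below it a locating plug 82 x 30 x 6 mm that drops into the box with 3 mm play all round, above it a black grip bar 36 (along x) x 12 x 20 mm; 0.06 kg; 30 mm high in all; it starts lying plug down. Point at the centre of the grip bar, 20 mm above the plug's underside and 10 mm below the bar's top; x along the length, z up. On its box, plate on the rim, this point is 31 mm above the box's point
- tray_96_floor (a point): fixed shallow tray for the 96 mm box, dark pan with a yellow lip: inside 108 (x) x 56 (y) mm, floor 3 mm thick, lip 4 mm wide with its top 7 mm above the floor; point at the centre of the floor's upper side; x along the length. In it the box's point is 17 mm above this one
- box_114_c (a point): open sample box, orange plastic, 114 mm long (its x axis) x 44 wide (y) x 34 high, walls and floor 4 mm, inside 106 x 36 mm, 0.12 kg; point at its centre, 17 mm above its underside; z up. Grasp it across the 44 mm width. May be absent
- lid_114_grip (a point): lid of the 114 mm box: blue plate 112 x 42 x 4 mm; below it a locating plug 100 x 30 x 6 mm that drops into the box with 3 mm play all round, above it a black grip bar 36 (along x) x 12 x 20 mm; 0.06 kg; 30 mm high in all; it starts lying plug down. Point at the centre of the grip bar, 20 mm above the plug's underside and 10 mm below the bar's top; x along the length, z up. On its box, plate on the rim, this point is 31 mm above the box's point
- tray_114_floor (a point): fixed shallow tray for the 114 mm box, dark pan with a yellow lip: inside 126 (x) x 56 (y) mm, floor 3 mm thick, lip 4 mm wide with its top 7 mm above the floor; point at the centre of the floor's upper side; x along the length. In it the box's point is 17 mm above this one
- spare_dish_floor (a point): fixed shallow dish for the lid left over, dark pan with a green lip: inside 126 (x) x 64 (y) mm, floor 3 mm thick, lip 4 mm wide with its top 7 mm above the floor; point at the centre of the floor's upper side; x along the length. A lid lying in it plug down has its point 20 mm above this one
- jar_tall_c (a point): bystander: white sample jar with blue cap, 58 mm wide, 90 high; point at its centre
- jar_short_c (a point): bystander: white sample jar with white cap, 52 mm wide, 76 high; point at its centre

How it is judged:
At the end, for the whole second after the job is handed in: Each box present is at rest, flat in the tray of its length (12 mm, 0.07 rad); its own lid sits on it (6 mm each way off centre, plate within 2.5 mm of the rim, turned under 0.2 rad). A lid without its box lies flat, bar up, in the green dish (40 mm along, 14 mm across from its centre) (x of box_60_c in the frame of tray_60_floor between -0.012 and 0.012 m and y of box_60_c in the frame of tray_60_floor between -0.012 and 0.012 m and z of box_60_c in the frame of tray_60_floor between 0.013 and 0.02 m and angle between each of box_60_c, box_78_c, box_96_c, box_114_c's own z axis and vertical below 0.07 rad and x of lid_60_grip in the frame of box_60_c between -0.006 and 0.006 m and y of lid_60_grip in the frame of box_60_c between -0.006 and 0.006 m and z of lid_60_grip in the frame of box_60_c between 0.027 and 0.0335 m and angle between the z axis of lid_60_grip and the z axis of box_60_c, either way round below 0.07 rad and angle between the x axis of lid_60_grip and the x axis of box_60_c, either way round below 0.2 rad and linear speed of each of box_60, box_78, box_96, box_114 below 0.02 m/s and x of box_78_c in the frame of tray_78_floor between -0.012 and 0.012 m and y of box_78_c in the frame of tray_78_floor between -0.012 and 0.012 m and z of box_78_c in the frame of tray_78_floor between 0.013 and 0.02 m and x of lid_78_grip in the frame of box_78_c between -0.006 and 0.006 m and y of lid_78_grip in the frame of box_78_c between -0.006 and 0.006 m and z of lid_78_grip in the frame of box_78_c between 0.027 and 0.0335 m and angle between the z axis of lid_78_grip and the z axis of box_78_c, either way round below 0.07 rad and angle between the x axis of lid_78_grip and the x axis of box_78_c, either way round below 0.2 rad and x of box_96_c in the frame of tray_96_floor between -0.012 and 0.012 m and y of box_96_c in the frame of tray_96_floor between -0.012 and 0.012 m and z of box_96_c in the frame of tray_96_floor between 0.013 and 0.02 m and x of lid_96_grip in the frame of box_96_c between -0.006 and 0.006 m and y of lid_96_grip in the frame of box_96_c between -0.006 and 0.006 m and z of lid_96_grip in the frame of box_96_c between 0.027 and 0.0335 m and angle between the z axis of lid_96_grip and the z axis of box_96_c, either way round below 0.07 rad and angle between the x axis of lid_96_grip and the x axis of box_96_c, either way round below 0.2 rad and x of box_114_c in the frame of tray_114_floor between -0.012 and 0.012 m and y of box_114_c in the frame of tray_114_floor between -0.012 and 0.012 m and z of box_114_c in the frame of tray_114_floor between 0.013 and 0.02 m and x of lid_114_grip in the frame of box_114_c between -0.006 and 0.006 m and y of lid_114_grip in the frame of box_114_c between -0.006 and 0.006 m and z of lid_114_grip in the frame of box_114_c between 0.027 and 0.0335 m and angle between the z axis of lid_114_grip and the z axis of box_114_c, either way round below 0.07 rad and angle between the x axis of lid_114_grip and the x axis of box_114_c, either way round below 0.2 rad and (z of lid_60_grip in the frame of box_60_c above 0.027 m or (x of lid_60_grip in the frame of spare_dish_floor between -0.04 and 0.04 m and y of lid_60_grip in the frame of spare_dish_floor between -0.014 and 0.014 m and z of lid_60_grip in the frame of spare_dish_floor between 0.016 and 0.0235 m and angle between lid_60_grip's own z axis and vertical below 0.07 rad)) and (z of lid_78_grip in the frame of box_78_c above 0.027 m or (x of lid_78_grip in the frame of spare_dish_floor between -0.04 and 0.04 m and y of lid_78_grip in the frame of spare_dish_floor between -0.014 and 0.014 m and z of lid_78_grip in the frame of spare_dish_floor between 0.016 and 0.0235 m and angle between lid_78_grip's own z axis and vertical below 0.07 rad)) and (z of lid_96_grip in the frame of box_96_c above 0.027 m or (x of lid_96_grip in the frame of spare_dish_floor between -0.04 and 0.04 m and y of lid_96_grip in the frame of spare_dish_floor between -0.014 and 0.014 m and z of lid_96_grip in the frame of spare_dish_floor between 0.016 and 0.0235 m and angle between lid_96_grip's own z axis and vertical below 0.07 rad)) and (z of lid_114_grip in the frame of box_114_c above 0.027 m or (x of lid_114_grip in the frame of spare_dish_floor between -0.04 and 0.04 m and y of lid_114_grip in the frame of spare_dish_floor between -0.014 and 0.014 m and z of lid_114_grip in the frame of spare_dish_floor between 0.016 and 0.0235 m and angle between lid_114_grip's own z axis and vertical below 0.07 rad))); the robot touches nothing.
It fails at once if the tall jar is pushed more than 30 mm (distance of jar_tall_c from where it was at the start of the episode above 0.03 m).
It fails at once if the short jar is pushed more than 30 mm (distance of jar_short_c from where it was at the start of the episode above 0.03 m).
Of box_60, box_78, box_96, box_114 only 3 to 4 are there at a start; the rules pass over those that are not, and their reading is None.
At some moment in a run one of box_60, box_78, box_96, box_114, lid_60, lid_78, lid_96, lid_114 may be knocked a few centimetres aside while the robot is not near it.
Once in a run the grip may slacken for a moment while it holds something.
It also fails if it takes over 192 s, if anything falls off the work surface, if the arm or the gripper's body presses on something with over 40 N, if the wrist force passes 120 N, or if a joint passes its speed limit or range.

## Working session

There is one attempt and no reset: what is moved stays moved. The work goes in short steps, Python scripts to look and compute and a shell command to move; the robot and the scene stay as the last step left them, time stands still between calls to the robot, and variables do not carry over. Pictures are saved under pics/ and viewed, at most 14 in all, crops included, and the job is handed in when it is done.

```bash
mkdir -p pics
cat > h.py <<'E'
import numpy as np, cv2
from rig import ctrl
def cam(name):
    c=ctrl.get_calibration(name); s=ctrl.observe()
    if name=="wrist":
        W=np.eye(4); W[:3,:3]=np.array(s["tool_rot"]); W[:3,3]=s["eef_pos"]; T=W@np.array(c["tool_from_camera"])
    else: T=np.array(c["T"])
    img,dep=ctrl.snapshot(name)
    f=192/np.tan(np.radians(c["vertical_fov"])/2)
    return img,dep,(f,c["cx"],c["cy"],T)
def ray(K,u,v,z):
    f,cx,cy,T=K; d=T[:3,:3]@np.array([(u-cx)/f,(v-cy)/f,1]); o=T[:3,3]
    return o+d*(z-o[2])/d[2]
def cloud(dep,K):
    f,cx,cy,T=K; v,u=np.mgrid[:384,:512]
    p=np.stack([(u-cx)/f*dep,(v-cy)/f*dep,dep],-1)
    return p@T[:3,:3].T+T[:3,3]
E
python3 - <<'E'
from h import *
s=ctrl.observe(); print(s["clock"],s["eef_pos"],np.round(s["tool_rot"],3).tolist(),s["gripper_width"])
for n in("top","scene"):
    i,d,K=cam(n); cv2.imwrite(f"pics/{n}0.png",i); np.savez(f"{n}0.npz",i=i,d=d); print(n,K[:3],np.round(K[3],3).tolist())
print(ctrl.get_calibration("wrist"))
E
```

```text
0.0 [ 0.28462   -0.5837227  0.2136758] [[0.899, 0.438, -0.001], [0.438, -0.899, 0.001], [-0.0, -0.002, -1.0]] 0.092275060163555
top (np.float64(427.65503334353537), 252.57845829881845, 187.51524579278953) [[-0.029, -0.989, 0.146, 0.362], [-1.0, 0.028, -0.009, -0.003], [0.004, -0.146, -0.989, 1.338], [0.0, 0.0, 0.0, 1.0]]
scene (np.float64(451.65232442802284), 258.22857109635993, 193.4140592964512) [[-0.728, -0.524, 0.442, -0.204], [-0.686, 0.545, -0.482, 0.847], [0.012, -0.654, -0.756, 1.359], [0.0, 0.0, 0.0, 1.0]]
{'vertical_fov': 63.91517816143662, 'cx': 247.74420805240962, 'cy': 194.34900352785178, 'tool_from_camera': array([[-2.91645371e-04, -9.67553271e-01, -2.52666939e-01,
         7.18962669e-02],
       [ 9.99999888e-01, -1.88072194e-04, -4.34071321e-04,
         6.18504496e-04],
       [ 3.72467501e-04, -2.52667037e-01,  9.67553218e-01,
        -1.70210288e-01],
       [ 0.00000000e+00,  0.00000000e+00,  0.00000000e+00,
         1.00000000e+00]])}
```

View pics/top0.png

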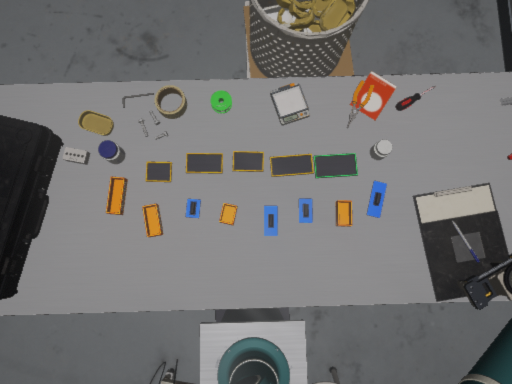

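View pics/scene0.png

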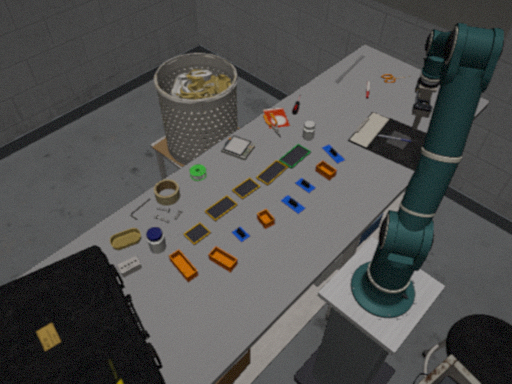

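The top view shows four boxes at (117,196), (153,220), (229,214), (344,213) and four lids at (193,208), (271,220), (306,210), (377,199). The trays run along row ~165, with the green dish at (336,165) and jars at (110,150) and (383,149). The scene view agrees.

```bash
cat >> h.py <<'E'
def rects(img,K,kind,minA=60):
    """minAreaRect in world plane of coloured things -> list (x,y,len,wid,yaw,pix)"""
    hsv=cv2.cvtColor(img,cv2.COLOR_BGR2HSV)
    lo,hi,z={'box':((7,130,90),(17,255,255),.034),'lid':((104,120,60),(120,255,255),.010),
             'tray':((18,100,80),(32,255,255),.010),'dish':((45,100,60),(85,255,255),.010)}[kind]
    m=cv2.inRange(hsv,lo,hi); m=cv2.morphologyEx(m,cv2.MORPH_CLOSE,np.ones((3,3)))
    out=[]
    for c in cv2.findContours(m,cv2.RETR_EXTERNAL,cv2.CHAIN_APPROX_NONE)[0]:
        if cv2.boundingRect(c)[2]*cv2.boundingRect(c)[3]<minA: continue
        P=np.array([ray(K,u,v,z)[:2] for u,v in c[:,0]])
        (x,y),(w,h),a=cv2.minAreaRect((P*1000).astype(np.float32))
        if w<h: w,h,a=h,w,a+90
        a=(a+90)%180-90
        out.append((kind,round(x),round(y),round(w),round(h),round(float(np.radians(a)),3),tuple(c[:,0].mean(0).round().astype(int).tolist())))
    return out
E
python3 - <<'E'
from h import *
for n in("top","scene"):
    z=np.load(f"{n}0.npz"); c=ctrl.get_calibration(n); K=(192/np.tan(np.radians(c["vertical_fov"])/2),c["cx"],c["cy"],np.array(c["T"]))
    P=cloud(z["d"],K)
    for k in('box','lid','tray','dish'):
        for r in rects(z["i"],K,k):
            if n=="top" or r[3]<150: print(n,*r, "z",np.round(P[r[6][1],r[6][0],2]*1000))
E
```

```text
top box 446 275 55 12 0.075 (159, 225) z 37.0
top box 463 297 96 43 0.098 (149, 219) z 4.0
top box 476 64 60 43 -0.263 (227, 212) z 11.0
top box 468 -291 77 43 -0.058 (344, 212) z 11.0
top box 543 409 113 45 -0.111 (115, 195) z 7.0
top box 840 -387 87 18 -0.506 (367, 96) z 19.0
top box 854 -358 83 20 -0.443 (358, 92) z 14.0
top box 889 -426 56 8 0.936 (378, 80) z 3.0
top lid 327 -690 38 7 0.379 (474, 256) z 22.0
top lid 452 -65 90 37 -0.033 (270, 220) z 29.0
top lid 480 -175 72 38 -0.045 (305, 210) z 31.0
top lid 498 174 57 41 -0.11 (193, 208) z 30.0
top lid 511 -401 110 41 -0.274 (376, 199) z 29.0
top lid 695 454 46 26 -0.129 (104, 148) z 91.0
top tray 459 302 84 42 0.167 (152, 222) z 10.0
top tray 478 66 58 42 -0.241 (227, 213) z 2.0
top tray 471 -298 66 41 -0.058 (346, 212) z 6.0
top tray 617 282 81 64 1.521 (158, 171) z 6.0
top tray 627 -139 134 64 -1.52 (291, 165) z 2.0
top tray 641 137 115 61 1.543 (204, 162) z 1.0
top tray 642 -2 95 65 1.543 (248, 161) z 4.0
top tray 783 483 110 62 1.217 (95, 122) z 2.0
top tray 1135 -124 54 15 -0.117 (280, 16) z 90.0
top tray 1131 -245 252 11
[... 407 characters left out ...]
) z -1.0
scene lid 729 391 49 45 0.765 (154, 233) z 91.0
scene lid 497 173 56 39 -0.107 (241, 234) z 26.0
scene lid 452 -67 93 39 -0.028 (292, 204) z 14.0
scene lid 480 -176 74 40 -0.051 (305, 185) z 13.0
scene lid 510 -401 111 41 -0.272 (333, 154) z 12.0
scene tray 653 859 80 51 -0.164 (48, 336) z 152.0
scene tray 786 477 104 68 1.222 (125, 238) z 6.0
scene tray 616 282 80 68 1.504 (197, 233) z 2.0
scene tray 639 138 117 67 1.529 (220, 208) z 4.0
scene tray 641 -1 100 67 1.524 (245, 188) z 5.0
scene tray 625 -139 138 67 -1.516 (272, 172) z 1.0
scene tray 1069 85 56 40 0.128 (161, 147) z -194.0
scene dish 853 73 73 68 1.392 (196, 172) z 30.0
scene dish 618 -277 135 72 -1.531 (294, 156) z 1.0
```

```bash
cat > plan.py <<'E'
import sys
from h import *
# args: x y z(mm) yaw of tool x (rad); prints shift in tool axes and turn
def plan(x,y,z,yaw,tag=""):
    s=ctrl.observe(); R=np.array(s["tool_rot"]); p=np.array(s["eef_pos"])*1000
    d=R.T@(np.array([x,y,z])-p); cur=np.arctan2(R[1,0],R[0,0])
    t=-(yaw-cur)
    print(tag,"shift",np.round(d,1).tolist(),"turn",round(t,3),"| rows>=",int(max(np.ceil(np.linalg.norm(d)/62.5),np.ceil(abs(t)/.186))),
      "clk",round(s["clock"],2),"tcp",np.round(p,1).tolist(),"yaw",round(cur,3),"tilt",np.round(R[:2,2],3).tolist(),"q7",round(s["joint_pos"][6],2),"w",round(s["gripper_width"]*1000,1),"F",round(s["grip_force"],1))
if __name__=="__main__": plan(*map(float,sys.argv[1:5]))
E
python3 plan.py 468 -293 150 -0.058
```

```text
shift [292.3, -180.9, 64.0] turn 0.512 | rows>= 6 clk 0.1 tcp [284.7, -583.8, 213.7] yaw 0.454 tilt [-0.001, 0.001] q7 -0.06 w 91.7 F 0.0
```

```bash
python3 -m creep '[[[60,-36,10],0.1,1],[[115,-72,25],0.2,1],[[170,-108,40],0.3,1],[[230,-145,50],0.4,1],[[270,-165,64],0.5,1]]'; python3 plan.py 468 -293 150 -0.058
```

```text
clock: 0.72
eef_pos: [0.45, -0.3244, 0.1531]
tool_rot: [[0.999, -0.05, 0.0], [-0.05, -0.999, -0.0], [0.0, 0.0, -1.0]]
force: [0.5, 0.1, 0.8]
gripper_width: 0.0917
grip_force: 0.0
 shift [16.4, -32.2, 3.1] turn 0.008 | rows>= 1 clk 0.72 tcp [450.0, -324.4, 153.1] yaw -0.05 tilt [0.0, -0.0] q7 -1.06 w 91.7 F 0.0
```

```bash
python3 -m creep '[[[0,0,0],0,1]]'; python3 plan.py 468 -293 150 -0.058
```

```text
clock: 0.85
eef_pos: [0.4519, -0.3199, 0.1518]
tool_rot: [[0.999, -0.037, -0.001], [-0.037, -0.999, 0.004], [-0.001, -0.004, -1.0]]
force: [0.0, 0.5, -0.0]
gripper_width: 0.0919
grip_force: 0.0
 shift [15.1, -27.5, 1.9] turn 0.021 | rows>= 1 clk 0.85 tcp [451.9, -319.9, 151.8] yaw -0.037 tilt [-0.001, 0.004] q7 -1.06 w 91.9 F 0.0
```

```bash
cat > wl.py <<'E'
import sys
from h import *
# wrist look: python3 wl.py box|lid x y [pic] : measures the object nearest (x,y) within the wrist view
def wl(kind,x,y,pic=None,base=0.):
    i,d,K=cam("wrist"); hsv=cv2.cvtColor(i,cv2.COLOR_BGR2HSV); P=cloud(d,K)
    if kind=='box': m=cv2.inRange(hsv,(4,110,70),(34,255,255)); zt=.034
    else: m=cv2.inRange(hsv,(100,110,50),(122,255,255)); zt=.010
    zt+=base; near=np.hypot(P[...,0]-x/1e3,P[...,1]-y/1e3)<.085
    m[~near|(d<=0)]=0
    if kind=='box': m[P[...,2]<zt-.006]=0
    zz=P[...,2][m>0]
    m=cv2.morphologyEx(m,cv2.MORPH_OPEN,np.ones((2,2)))
    v,u=np.nonzero(m); pts=np.array([ray(K,a,b,zt)[:2] for a,b in zip(u,v)])*1000
    (cx,cy),(w,h),a=cv2.minAreaRect(pts.astype(np.float32))
    if w<h: w,h,a=h,w,a+90
    a=np.radians((a+90)%180-90)
    print(kind,"xy",round(cx,1),round(cy,1),"size",round(w,1),round(h,1),"yaw",round(a,3),"z med/95",np.round(np.percentile(zz*1000,[50,95]),1),"n",len(u),"px",u.min(),u.max(),v.min(),v.max())
    if pic: cv2.imwrite(pic,i)
    return cx,cy,a
if __name__=="__main__":
    a=sys.argv; wl(a[1],float(a[2]),float(a[3]),a[4] if len(a)>4 else None)
E
python3 -m creep '[[[15,-27,0],0.02,1],[[15,-27,0],0.02,1],[[15,-27,0],0.02,1]]' | head -2; python3 wl.py box 468 -293 pics/w1.png; python3 plan.py 468 -293 150 -0.058
```

```text
clock: 1.23
eef_pos: [0.4645, -0.3012, 0.1532]
box xy 398.6 -298.1 size 480.7 219.9 yaw 1.503 z med/95 [ 34.6 262.8] n 1679 px 30 467 145 344
 shift [3.0, -8.7, 3.2] turn -0.01 | rows>= 1 clk 1.27 tcp [464.4, -301.5, 153.3] yaw -0.068 tilt [-0.001, -0.001] q7 -1.13 w 91.8 F 0.0
```

View pics/w1.png

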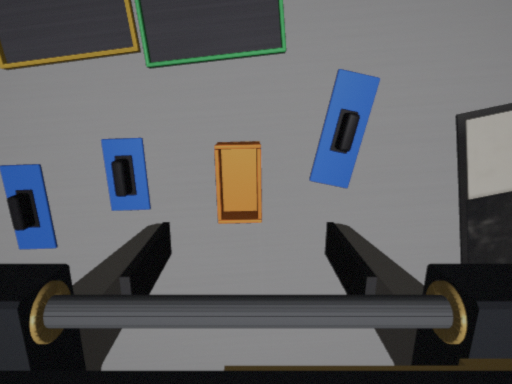

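The wrist view shows the box at (239,182) between the finger tips, with three lids around it. The gold gripper parts spoilt the mask, so I'll add an upper height limit.

```bash
sed -i "s/    if kind=='box': m\[P\[...,2\]<zt-.006\]=0/    m[(P[...,2]<zt-(.007 if kind=='box' else .02))|(P[...,2]>zt+.012)]=0/" wl.py
python3 wl.py box 468 -293; python3 wl.py lid 480 -175;python3 plan.py 468 -293 150 -0.058
```

```text
box xy 470.4 -293.0 size 77.5 43.3 yaw -0.058 z med/95 [33.8 35.1] n 1047 px 215 261 145 223
lid xy 482.9 -177.2 size 75.3 41.6 yaw -0.034 z med/95 [10.2 11.4] n 2069 px 102 150 139 211
 shift [2.9, -8.5, 3.2] turn -0.01 | rows>= 1 clk 1.38 tcp [464.6, -301.2, 153.2] yaw -0.068 tilt [-0.0, -0.0] q7 -1.13 w 91.9 F 0.0
```

```bash
python3 -m creep '[[[5,-8.6,20],-0.01,1],[[5,-8.6,70],-0.01,1],[[5,-8.6,110],-0.01,1],[[5,-8.6,130],-0.01,1],[[5,-8.6,137.5],-0.01,1]]' >/dev/null; python3 plan.py 470.4 -293 15 -0.058;  python3 -m creep '[[[0,0,0],0,1],[[0,0,0],0,0.3],[[0,0,0],0,0],[[0,0,0],0,0],[[0,0,0],0,0]]' ; python3 plan.py 470.4 -293 150 -0.058
```

```text
shift [0.6, 0.9, -0.5] turn 0.001 | rows>= 1 clk 2.0 tcp [469.8, -292.0, 14.5] yaw -0.057 tilt [-0.002, 0.001] q7 -1.15 w 92.1 F 0.0
clock: 2.62
eef_pos: [0.4712, -0.2916, 0.016]
tool_rot: [[0.998, -0.056, 0.0], [-0.056, -0.998, -0.0], [0.0, 0.0, -1.0]]
force: [0.5, 0.1, 0.6]
gripper_width: 0.054
grip_force: 0.0
 shift [-0.6, 1.5, -134.0] turn 0.002 | rows>= 3 clk 2.62 tcp [471.2, -291.6, 16.0] yaw -0.056 tilt [0.0, -0.0] q7 -1.15 w 54.0 F 0.0
```

Accurate. The fingers need more rows to close; then lift.

```bash
python3 -m creep '[[[0,0,0],0,0],[[0,0,0],0,0],[[0,0,0],0,0],[[0,0,0],0,0]]' | tail -2;  python3 -m creep '[[[0,0,-15],0,0],[[0,0,-50],0,0],[[0,0,-100],0,0],[[0,0,-134],0,0],[[0,0,-134],0,0]]'|tail -2; python3 plan.py 641 -1 150 1.54; python3 wl.py box 470 -292
python3 - <<'E'
import sys; sys.argv=['x']
from wl import wl
wl('box',470,-292,None,.134)
E
```

```text
gripper_width: 0.0439
grip_force: 30.0
gripper_width: 0.0438
grip_force: 30.0
 shift [151.5, -300.5, 3.4] turn -1.596 | rows>= 9 clk 3.75 tcp [472.8, -292.5, 153.3] yaw -0.056 tilt [0.006, -0.003] q7 -1.14 w 43.8 F 30.0
box xy 478.1 -292.6 size 66.6 44.7 yaw -0.057 z med/95 [169.1 170.3] n 2762 px 206 291 179 295Traceback (most recent call last):
  File "wl.py", line 21, in <module>
    a=sys.argv; wl(a[1],float(a[2]),float(a[3]),a[4] if len(a)>4 else None)
                ~~^^^^^^^^^^^^^^^^^^^^^^^^^^^^^^^^^^^^^^^^^^^^^^^^^^^^^^^^^
  File "wl.py", line 14, in wl
    (cx,cy),(w,h),a=cv2.minAreaRect(pts.astype(np.float32))
                    ~~~~~~~~~~~~~~~^^^^^^^^^^^^^^^^^^^^^^^^
cv2.error: OpenCV(4.12.0) /io/opencv/modules/imgproc/src/convhull.cpp:143: error: (-215:Assertion failed) total >= 0 && (depth == CV_32F || depth == CV_32S) in function 'convexHull'
```

```bash
python3 -m creep '[[[15,-30,0],-0.17,0],[[32,-62,0],-0.34,0],[[50,-95,0],-0.51,0],[[68,-130,0],-0.68,0],[[85,-160,0],-0.85,0]]' |tail -2; python3 plan.py 641 -1.5 150 1.534
```

```text
gripper_width: 0.0436
grip_force: 30.0
 shift [149.1, -37.7, -2.3] turn -0.734 | rows>= 4 clk 4.47 tcp [564.2, -134.7, 147.8] yaw 0.8 tilt [-0.003, 0.001] q7 -0.71 w 43.6 F 30.0
```

```bash
python3 -m creep '[[[30,-8,0],-0.16,0],[[65,-17,0],-0.32,0],[[100,-25,0],-0.48,0],[[130,-34,0],-0.64,0],[[149,-38,0],-0.735,0]]' |tail -2; python3 -m creep '[[[0,0,0],0,0]]' |tail -1; python3 wl.py box 641 -1.5 pics/w2.png; python3 plan.py 641 -1.5 25 1.534
```

```text
gripper_width: 0.0437
grip_force: 30.0
grip_force: 30.0
 shift [2.0, 0.2, 122.9] turn -0.006 | rows>= 2 clk 5.28 tcp [641.1, -3.6, 147.9] yaw 1.528 tilt [-0.003, 0.0] q7 -0.3 w 43.4 F 30.0Traceback (most recent call last):
  File "wl.py", line 21, in <module>
    a=sys.argv; wl(a[1],float(a[2]),float(a[3]),a[4] if len(a)>4 else None)
                ~~^^^^^^^^^^^^^^^^^^^^^^^^^^^^^^^^^^^^^^^^^^^^^^^^^^^^^^^^^
  File "wl.py", line 14, in wl
    (cx,cy),(w,h),a=cv2.minAreaRect(pts.astype(np.float32))
                    ~~~~~~~~~~~~~~~^^^^^^^^^^^^^^^^^^^^^^^^
cv2.error: OpenCV(4.12.0) /io/opencv/modules/imgproc/src/convhull.cpp:143: error: (-215:Assertion failed) total >= 0 && (depth == CV_32F || depth == CV_32S) in function 'convexHull'
```

```bash
python3 -m creep '[[[2,0,40],0,0],[[2,0,80],0,0],[[2,0,110],0,0],[[2,0,122],0,0],[[2,0,127.5],0,0]]' |tail -2; python3 -m creep '[[[0,0,0],0,0],[[0,0,0],0,0.5],[[0,0,0],0,0.7],[[0,0,0],0,0.7]]' ; python3 plan.py 641 -1.5 150 1.534
```

```text
gripper_width: 0.0435
grip_force: 30.0
clock: 6.4
eef_pos: [0.6427, -0.0017, 0.0229]
tool_rot: [[0.042, 0.999, 0.001], [0.999, -0.042, -0.0], [-0.0, 0.001, -1.0]]
force: [-0.8, 0.3, 0.4]
gripper_width: 0.0633
grip_force: 0.0
 shift [0.1, -1.6, -127.1] turn -0.005 | rows>= 3 clk 6.4 tcp [642.7, -1.7, 22.9] yaw 1.529 tilt [0.001, -0.0] q7 -0.37 w 63.3 F 0.0
```

```bash
sed -i 's/    a=sys.argv; wl.*/    a=sys.argv; wl(a[1],float(a[2]),float(a[3]),None,float(a[4]) if len(a)>4 else 0.)/' wl.py
python3 -m creep '[[[0,0,-30],0,0.7],[[0,0,-85],0,0.9],[[0,0,-127],0,1],[[0,0,-127],0,1]]' |tail -2; python3 wl.py box 641 -2 0.003; python3 wl.py box 641 -2 0.003; python3 plan.py 482.9 -177.2 130 -0.034
```

```text
gripper_width: 0.0912
grip_force: 0.0
box xy 644.7 -3.3 size 78.0 43.5 yaw 1.543 z med/95 [36.7 38. ] n 1107 px 222 268 152 230
box xy 644.6 -3.4 size 77.9 43.2 yaw 1.544 z med/95 [36.8 38. ] n 1061 px 224 270 152 231
 shift [-181.9, -151.8, 19.4] turn 1.563 | rows>= 9 clk 7.0 tcp [642.3, -1.9, 149.4] yaw 1.529 tilt [0.0, -0.0] q7 -0.31 w 92.0 F 0.0
```

```bash
python3 -m creep '[[[-30,-25,0],0.17,1],[[-65,-55,0],0.34,1],[[-100,-85,0],0.52,1],[[-135,-115,0],0.7,1],[[-160,-135,0],0.87,1]]' |tail -1; python3 plan.py 482.9 -177.2 130 -0.034
```

```text
grip_force: 0.0
 shift [-23.9, 6.7, 17.7] turn 0.685 | rows>= 4 clk 7.62 tcp [497.9, -157.4, 147.6] yaw 0.651 tilt [-0.004, 0.0] q7 -0.78 w 91.7 F 0.0
```

```bash
python3 -m creep '[[[-10,3,5],0.17,1],[[-20,6,10],0.34,1],[[-24,7,15],0.52,1],[[-24,7,18],0.68,1],[[-24,7,18],0.68,1]]' |tail -1; python3 -m creep '[[[0,0,0],0,1]]' |tail -1;  python3 wl.py lid 482 -177; python3 plan.py 482.9 -177.2 12.5 -0.034
```

```text
grip_force: 0.0
grip_force: 0.0
lid xy 483.1 -176.9 size 75.4 40.9 yaw -0.035 z med/95 [10.1 11.3] n 2448 px 228 271 154 229
 shift [-2.8, 1.4, 118.3] turn 0.015 | rows>= 2 clk 8.43 tcp [485.8, -175.9, 130.8] yaw -0.019 tilt [-0.001, 0.0] q7 -1.35 w 92.2 F 0.0
```

```bash
python3 -m creep '[[[-2.7,0,40],0.015,1],[[-2.7,0,80],0.015,0.8],[[-2.7,0,105],0.015,0.5],[[-2.7,0,113],0.015,0.5],[[-2.7,0,117],0.015,0.5]]' |tail -2; python3 -m creep '[[[0,0,0],0,0.3],[[0,0,0],0,0],[[0,0,0],0,0],[[0,0,0],0,0],[[0,0,0],0,0]]' | tail -2;python3 -m creep '[[[0,0,0],0,0],[[0,0,0],0,0]]' | tail -2; python3 plan.py 482.9 -176.9 12.5 -0.034
```

```text
gripper_width: 0.0539
grip_force: 0.0
gripper_width: 0.012
grip_force: 30.0
gripper_width: 0.0114
grip_force: 30.0
 shift [-0.6, 0.8, 2.0] turn -0.002 | rows>= 1 clk 9.93 tcp [483.5, -176.1, 14.5] yaw -0.036 tilt [0.0, -0.0] q7 -1.38 w 11.4 F 30.0
```

```bash
python3 -m creep '[[[0,0,-15],0,0],[[0,0,-50],0,0],[[0,0,-90],0,0],[[0,0,-115],0,0],[[0,0,-115],0,0]]'|tail -2; python3 plan.py 643 -3 130 1.543
```

```text
gripper_width: 0.0123
grip_force: 3.5
 shift [151.9, -179.1, 2.0] turn -1.579 | rows>= 9 clk 10.55 tcp [484.7, -176.5, 131.5] yaw -0.036 tilt [0.004, -0.001] q7 -1.36 w 12.3 F 3.5
```

Grip force fell to 3.5 N, so the slackening happened here. I'll check the lid.

```bash
python3 -m creep '[[[0,0,0],0,0],[[0,0,0],0,0]]'|tail -2
python3 - <<'E'
from h import *
i,d,K=cam("wrist"); P=cloud(d,K); cv2.imwrite("pics/w3.png",i)
hsv=cv2.cvtColor(i,cv2.COLOR_BGR2HSV); m=(cv2.inRange(hsv,(100,110,50),(122,255,255))>0)&(np.hypot(P[...,0]-.484,P[...,1]+.177)<.06)
print(np.percentile(P[m],[2,50,98],axis=0)); print(ctrl.observe()["eef_pos"])
E
```

```text
gripper_width: 0.0114
grip_force: 30.0
[[ 0.44743039 -0.19631932  0.12203423]
 [ 0.50673533 -0.17600504  0.12346617]
 [ 0.52000016 -0.15621872  0.16633472]]
[ 0.48254973 -0.17578218  0.12806571]
```

View pics/w3.png

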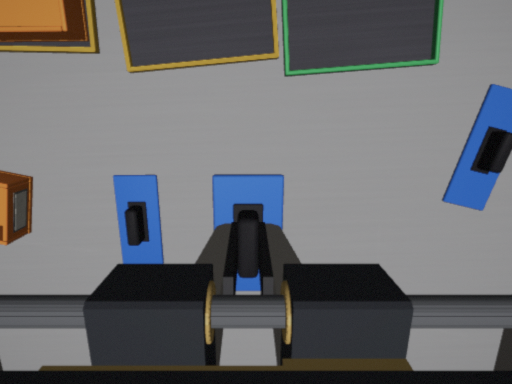

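The lid is still held straight: plate at (248,200), no slip, grip back to 30 N. Carry on.

```bash
python3 -m creep '[[[15,-18,-5],-0.17,0],[[32,-38,-5],-0.34,0],[[50,-60,-5],-0.51,0],[[68,-80,-5],-0.68,0],[[85,-100,-5],-0.85,0]]' |tail -1; python3 plan.py 643 -3 130 1.543
```

```text
grip_force: 30.0
 shift [103.6, 0.3, 3.1] turn -0.724 | rows>= 4 clk 11.47 tcp [572.0, -78.5, 133.2] yaw 0.819 tilt [-0.002, 0.0] q7 -0.82 w 11.7 F 30.0
```

```bash
python3 -m creep '[[[25,0,0],-0.16,0],[[50,0,0],-0.32,0],[[78,0,0],-0.48,0],[[97,0,0],-0.64,0],[[103.5,0,0],-0.72,0]]' |tail -1; python3 -m creep '[[[0,0,0],0,0]]' |tail -1; python3 plan.py 643 -3 60 1.543
```

```text
grip_force: 30.0
grip_force: 30.0
 shift [0.4, 0.5, 72.9] turn -0.009 | rows>= 2 clk 12.22 tcp [642.6, -3.4, 132.9] yaw 1.534 tilt [-0.002, 0.001] q7 -0.32 w 11.5 F 30.0
```

```bash
python3 -m creep '[[[0.4,0.4,40],-0.008,0],[[0.4,0.4,73],-0.008,0],[[0.4,0.4,80],-0.008,0],[[0.4,0.4,84],-0.008,0],[[0.4,0.4,87],-0.008,0]]' | grep -v tool; python3 -m creep '[[[0,0,0],0,0]]' |grep -v tool;  python3 plan.py 643 -3 45.5 1.543
```

```text
clock: 12.85
eef_pos: [0.6443, -0.0036, 0.0484]
force: [-0.7, -0.8, -0.5]
gripper_width: 0.0121
grip_force: 30.0
clock: 12.98
eef_pos: [0.6439, -0.0036, 0.0481]
force: [1.6, 0.1, -1.5]
gripper_width: 0.0116
grip_force: 30.0
 shift [0.6, -0.9, 2.6] turn -0.002 | rows>= 1 clk 12.97 tcp [643.9, -3.6, 48.1] yaw 1.541 tilt [0.001, -0.0] q7 -0.36 w 11.6 F 30.0
```

```bash
python3 -m creep '[[[0.5,-0.5,1.5],0,0],[[0.5,-0.5,2.5],0,0],[[0.5,-0.5,2.5],0,0]]' | grep -v tool; python3 -m creep '[[[0,0,0],0,0.4],[[0,0,0],0,0.5],[[0,0,0],0,0.5],[[0,0,0],0,0.5]]' |tail -2; python3 -m creep '[[[0,0,-40],0,0.6],[[0,0,-95],0,0.6],[[0,0,-95],0,1],[[0,0,-95],0,1]]' |grep -v tool; python3 wl.py lid 643 -3 0.031; python3 plan.py 476 64 130 -0.26
python3 - <<'E'
from h import *
i,d,K=cam("top")
for k in('box','lid'):
    for r in rects(i,K,k): 
        if r[1]<700 and abs(r[2])<480: print(*r)
E
```

```text
clock: 13.35
eef_pos: [0.6432, -0.003, 0.0457]
force: [-1.2, 0.3, 4.9]
gripper_width: 0.0114
grip_force: 30.0
gripper_width: 0.0462
grip_force: 0.0
clock: 14.35
eef_pos: [0.6426, -0.0034, 0.1394]
force: [0.5, -0.8, 0.6]
gripper_width: 0.0731
grip_force: 0.0
lid xy 645.2 -4.6 size 74.9 40.9 yaw 1.545 z med/95 [41.1 42.3] n 2786 px 226 272 155 235
 shift [62.5, -167.9, 8.8] turn 1.802 | rows>= 10 clk 14.4 tcp [642.0, -3.3, 138.5] yaw 1.542 tilt [-0.002, -0.0] q7 -0.31 w 77.2 F 0.0
box 447 274 55 12 0.004 (159, 226)
box 463 297 96 43 0.098 (149, 218)
box 476 64 60 43 -0.263 (227, 212)
box 543 409 113 48 -0.084 (115, 195)
lid 429 -54 43 15 -0.033 (266, 229)
lid 498 174 57 41 -0.11 (193, 208)
lid 511 -400 111 41 -0.274 (376, 199)
lid 696 455 42 24 -0.068 (104, 148)
```

```bash
cat > plan2.py <<'E'
import sys
from h import *
# two-call move: call A takes half the way and turn, B (in the axes after A) the rest
x,y,z,yaw=map(float,sys.argv[1:5]); s=ctrl.observe(); p=np.array(s["eef_pos"])*1000; R=np.array(s["tool_rot"]); c=np.arctan2(R[1,0],R[0,0])
A=lambda a:np.array([[np.cos(a),np.sin(a),0],[np.sin(a),-np.cos(a),0],[0,0,-1]])
d=np.array([x,y,z])-p; t=c-yaw
print("clk",round(s["clock"],2),"half A",np.round(A(c).T@d/2,1),round(t/2,3),"B",np.round(A(c-t/2).T@d/2,1),round(t/2,3),"norm",round(np.linalg.norm(d)))
E
python3 plan2.py 476 64 130 -0.26
```

```text
clk 14.45 half A [ 31.2 -83.9   4.1] 0.901 B [-46.4 -76.6   4.1] 0.901 norm 179
```

```bash
python3 -m creep '[[[6,-16,0],0.18,1],[[12,-32,0],0.36,1],[[19,-50,0],0.54,1],[[25,-67,4],0.72,1],[[31,-84,4],0.9,1]]' |tail -1; python3 -m creep '[[[-9,-15,0],0.18,1],[[-18,-30,0],0.36,1],[[-27,-45,0],0.54,1],[[-37,-61,4],0.72,1],[[-46,-77,4],0.9,1]]' |tail -1; python3 -m creep '[[[0,0,0],0,1],[[0,0,0],0,1]]' |tail -1;python3 wl.py box 476 64;  python3 plan.py 476 64 15 -0.26
```

```text
grip_force: 0.0
grip_force: 0.0
grip_force: 0.0
box xy 478.1 64.0 size 60.3 42.9 yaw -0.236 z med/95 [33.7 35. ] n 1021 px 224 272 162 227
 shift [-1.4, 0.6, 116.5] turn 0.004 | rows>= 2 clk 16.0 tcp [477.5, 64.2, 131.5] yaw -0.256 tilt [-0.0, -0.0] q7 -2.08 w 92.2 F 0.0
```

```bash
python3 -m creep '[[[0,-1,40],-0.02,1],[[0,-1,80],-0.02,1],[[0,-1,105],-0.02,1],[[0,-1,114],-0.02,1],[[0,-1,117],-0.02,0.8]]' |tail -2; python3 -m creep '[[[0,0,0],0,0.4],[[0,0,0],0,0],[[0,0,0],0,0],[[0,0,0],0,0],[[0,0,0],0,0]]' | grep -v tool; python3 -m creep '[[[0,0,0],0,0],[[0,0,0],0,0]]' | tail -2;python3 plan.py 478 65 15 -0.236;  python3 -m creep '[[[0,0,-15],0,0],[[0,0,-50],0,0],[[0,0,-100],0,0],[[0,0,-130],0,0],[[0,0,-130],0,0]]'|tail -2; python3 plan2.py 616.5 282 150 1.51
```

```text
gripper_width: 0.084
grip_force: 0.0
clock: 17.25
eef_pos: [0.4774, 0.0654, 0.0151]
force: [-1.0, -0.2, 3.9]
gripper_width: 0.0437
grip_force: 30.0
gripper_width: 0.0437
grip_force: 30.0
 shift [0.7, 0.3, 0.1] turn -0.002 | rows>= 1 clk 17.5 tcp [477.4, 65.4, 15.1] yaw -0.238 tilt [0.0, -0.0] q7 -2.1 w 43.7 F 30.0
gripper_width: 0.0436
grip_force: 30.0
clk 18.12 half A [  41.4 -121.3   -1.3] -0.874 B [119.6 -46.1  -1.3] -0.874 norm 256
```

```bash
python3 -m creep '[[[8,-24,0],-0.17,0],[[16,-48,0],-0.35,0],[[25,-73,0],-0.52,0],[[33,-97,0],-0.7,0],[[41,-121,0],-0.875,0]]' |tail -1; python3 -m creep '[[[24,-9,0],-0.17,0],[[48,-18,0],-0.35,0],[[72,-28,0],-0.52,0],[[97,-37,0],-0.7,0],[[119.5,-46,0],-0.875,0]]' |tail -1; python3 -m creep '[[[0,0,0],0,0],[[0,0,0],0,0]]' |tail -2;  python3 plan.py 616.5 282 19 1.51
```

```text
grip_force: 30.0
grip_force: 30.0
gripper_width: 0.0437
grip_force: 30.0
 shift [2.2, 3.2, 124.4] turn -0.001 | rows>= 2 clk 19.62 tcp [613.4, 280.2, 143.4] yaw 1.509 tilt [-0.002, -0.002] q7 -0.79 w 43.7 F 30.0
```

```bash
python3 -m creep '[[[2,3,40],0,0],[[2,3,80],0,0],[[2,3,108],0,0],[[2,3,120],0,0],[[2,3,124.5],0,0]]' |tail -2; python3 -m creep '[[[0,0,0],0,0],[[0,0,0],0,0]]' | grep -v tool; python3 -m creep '[[[0,0,0],0,0.5],[[0,0,0],0,0.7],[[0,0,0],0,0.7]]' |tail -2; python3 plan.py 616.5 282 19 1.51; python3 -m creep '[[[0,0,-30],0,0.7],[[0,0,-85],0,0.9],[[0,0,-110],0,1],[[0,0,-110],0,1]]' |tail -2; python3 -m creep '[[[0,0,0],0,1]]' |tail -1; python3 wl.py box 617 282 0.003;  python3 plan2.py 498 174 130 -0.11
```

```text
gripper_width: 0.0442
grip_force: 30.0
clock: 20.5
eef_pos: [0.6182, 0.2836, 0.0215]
force: [-0.0, -0.5, -0.8]
gripper_width: 0.0437
grip_force: 30.0
gripper_width: 0.0632
grip_force: 0.0
 shift [-1.4, -1.0, 1.5] turn 0.002 | rows>= 1 clk 20.88 tcp [617.6, 283.3, 20.5] yaw 1.512 tilt [0.0, 0.0] q7 -0.85 w 63.2 F 0.0
gripper_width: 0.0913
grip_force: 0.0
grip_force: 0.0
box xy 620.0 283.4 size 60.2 43.8 yaw 1.512 z med/95 [36.7 38. ] n 1147 px 225 275 162 228
clk 21.55 half A [-57.7 -56.   -0.7] 0.811 B [-80.3   3.2  -0.7] 0.811 norm 161
```

```bash
python3 -m creep '[[[-11,-11,0],0.16,1],[[-23,-22,0],0.32,1],[[-35,-33,0],0.48,1],[[-46,-45,0],0.65,1],[[-58,-56,0],0.81,1]]' |tail -1; python3 -m creep '[[[-16,0,0],0.16,1],[[-32,1,0],0.32,1],[[-48,2,0],0.48,1],[[-64,3,0],0.65,1],[[-80,3,0],0.81,1]]' |tail -1; python3 -m creep '[[[0,0,0],0,1],[[0,0,0],0,1]]' |tail -1;python3 wl.py lid 498 174;  python3 plan.py 498 174 14 -0.11
```

```text
grip_force: 0.0
grip_force: 0.0
grip_force: 0.0
lid xy 499.9 173.5 size 55.9 41.1 yaw -0.105 z med/95 [10.1 11.4] n 1694 px 228 271 161 217
 shift [-1.1, 1.4, 115.8] turn 0.004 | rows>= 2 clk 23.1 tcp [499.2, 175.2, 129.8] yaw -0.106 tilt [-0.0, 0.0] q7 -2.15 w 91.9 F 0.0
```

```bash
python3 -m creep '[[[0,0,40],0,1],[[0,0,80],0,0.8],[[0,0,105],0,0.5],[[0,0,112],0,0.5],[[0,0,115.5],0,0.5]]' |tail -2; python3 -m creep '[[[0,0,0],0,0.3],[[0,0,0],0,0],[[0,0,0],0,0],[[0,0,0],0,0],[[0,0,0],0,0]]' | tail -2;python3 -m creep '[[[0,0,0],0,0],[[0,0,0],0,0]]' | grep -v tool; python3 plan.py 499.9 175.2 14 -0.105; python3 -m creep '[[[0,0,-15],0,0],[[0,0,-50],0,0],[[0,0,-90],0,0],[[0,0,-115],0,0],[[0,0,-115],0,0]]'|tail -2; python3 plan2.py 618 283 130 1.512
```

```text
gripper_width: 0.0543
grip_force: 0.0
gripper_width: 0.0117
grip_force: 30.0
clock: 24.6
eef_pos: [0.4991, 0.1747, 0.015]
force: [-1.2, -1.1, 4.7]
gripper_width: 0.0116
grip_force: 30.0
 shift [0.7, -0.6, 1.0] turn -0.003 | rows>= 1 clk 24.6 tcp [499.1, 174.7, 15.0] yaw -0.108 tilt [0.0, 0.0] q7 -2.19 w 11.6 F 30.0
gripper_width: 0.0115
grip_force: 30.0
clk 25.23 half A [ 52.7 -59.9   1. ] -0.81 B [79.7 -3.2  1. ] -0.81 norm 160
```

```bash
python3 -m creep '[[[10,-12,0],-0.16,0],[[21,-24,0],-0.32,0],[[31,-36,0],-0.48,0],[[42,-48,0],-0.65,0],[[53,-60,0],-0.81,0]]' |tail -1; python3 -m creep '[[[16,0,0],-0.16,0],[[32,-1,0],-0.32,0],[[48,-2,0],-0.48,0],[[64,-3,0],-0.65,0],[[80,-3,0],-0.81,0]]' |tail -1; python3 -m creep '[[[0,0,0],0,0],[[0,0,0],0,0]]' |tail -2;  python3 plan.py 618 282.7 46 1.512
```

```text
grip_force: 30.0
grip_force: 30.0
gripper_width: 0.0115
grip_force: 30.0
 shift [1.1, 1.8, 82.6] turn -0.003 | rows>= 2 clk 26.73 tcp [616.4, 281.8, 128.6] yaw 1.509 tilt [-0.002, -0.001] q7 -0.8 w 11.5 F 30.0
```

```bash
python3 -m creep '[[[1,1.5,35],-0.003,0],[[1,1.5,60],-0.003,0],[[1,1.5,67],-0.003,0],[[1,1.5,67],-0.003,0],[[1,1.5,67],-0.003,0]]' | grep -v tool; python3 plan.py 618 282.7 46 1.512; python3 -m creep '[[[0,0,5],0,0],[[0,0,10],0,0],[[0,0,14],0,0],[[0,0,16],0,0],[[0,0,16],0,0]]'| grep -v tool; python3 plan.py 618 282.7 46 1.512
```

```text
clock: 27.35
eef_pos: [0.6195, 0.2839, 0.0641]
force: [0.7, 0.2, -0.5]
gripper_width: 0.012
grip_force: 30.0
 shift [-1.3, -1.4, 18.1] turn 0.002 | rows>= 1 clk 27.35 tcp [619.5, 283.9, 64.1] yaw 1.514 tilt [0.002, 0.001] q7 -0.83 w 12.0 F 30.0
clock: 27.98
eef_pos: [0.6188, 0.2834, 0.0466]
force: [-0.4, -0.1, -0.4]
gripper_width: 0.0117
grip_force: 30.0
 shift [-0.8, -0.8, 0.6] turn 0.003 | rows>= 1 clk 27.98 tcp [618.8, 283.4, 46.6] yaw 1.515 tilt [-0.0, -0.0] q7 -0.84 w 11.7 F 30.0
```

```bash
python3 -m creep '[[[-0.5,-0.5,0.5],0,0],[[-0.5,-0.5,0.5],0,0.4],[[-0.5,-0.5,0.5],0,0.5],[[-0.5,-0.5,0.5],0,0.5],[[-0.5,-0.5,0.5],0,0.5]]' |tail -2; python3 -m creep '[[[0,0,-40],0,0.6],[[0,0,-90],0,0.7],[[0,0,-90],0,1],[[0,0,-90],0,1]]' |grep -v tool; python3 wl.py lid 618 283 0.031; python3 plan2.py 460 299 130 0.13
cat > top.py <<'E'
from h import *
i,d,K=cam("top"); i2,d2,K2=cam("scene")
for k in('box','lid'):
    for n,I,k_ in(("top",i,K),("scene",i2,K2)):
        print(n,[r[1:6] for r in rects(I,k_,k) if r[1]<700 and abs(r[2])<480])
E
python3 top.py
```

```text
gripper_width: 0.0455
grip_force: 0.0
clock: 29.1
eef_pos: [0.6181, 0.2826, 0.1359]
force: [-0.5, -0.4, -0.2]
gripper_width: 0.082
grip_force: 0.0
lid xy 620.1 282.3 size 56.3 41.4 yaw 1.514 z med/95 [41.1 42.3] n 1924 px 225 272 165 226
clk 29.15 half A [  3.9 -79.2   2.5] 0.692 B [-47.6 -63.4   2.5] 0.692 norm 159
top [(457, 311, 93, 24, 0.312), (543, 410, 111, 50, -0.03)]
scene [(535, 413, 129, 49, -0.115), (456, 303, 105, 56, 0.156), (606, 291, 64, 55, 1.502), (617, 14, 86, 52, 1.03)]
top [(452, -65, 90, 37, -0.033), (511, -400, 111, 41, -0.274), (649, -4, 73, 39, 1.543)]
scene [(635, 269, 56, 41, 1.482), (452, -67, 92, 40, -0.03), (661, -26, 75, 41, 1.541), (510, -400, 109, 40, -0.236)]
```

```bash
python3 -m creep '[[[1,-16,0],0.14,1],[[2,-32,0],0.28,1],[[3,-48,0],0.42,1],[[4,-64,0],0.55,1],[[4,-79,0],0.69,1]]' |tail -1; python3 -m creep '[[[-10,-13,0],0.14,1],[[-20,-26,0],0.28,1],[[-30,-39,0],0.42,1],[[-40,-52,0],0.55,1],[[-48,-63,0],0.69,1]]' |tail -1; python3 -m creep '[[[0,0,0],0,1],[[0,0,0],0,1]]' |tail -1;python3 wl.py box 460 299;  python3 plan.py 460 299 15 0.15
```

```text
grip_force: 0.0
grip_force: 0.0
grip_force: 0.0
box xy 465.2 296.9 size 95.9 43.4 yaw 0.158 z med/95 [33.7 35. ] n 1378 px 225 274 138 240
 shift [-1.3, -0.5, 120.9] turn -0.014 | rows>= 2 clk 30.8 tcp [461.4, 298.7, 135.9] yaw 0.136 tilt [-0.0, -0.0] q7 -2.18 w 91.8 F 0.0
```

```bash
python3 -m creep '[[[3.5,0.5,40],-0.02,1],[[3.5,0.5,80],-0.02,1],[[3.5,0.5,108],-0.02,1],[[3.5,0.5,117],-0.02,1],[[3.5,0.5,121],-0.02,0.8]]' |tail -2; python3 -m creep '[[[0,0,0],0,0.4],[[0,0,0],0,0],[[0,0,0],0,0],[[0,0,0],0,0],[[0,0,0],0,0]]' | grep -v tool; python3 -m creep '[[[0,0,0],0,0],[[0,0,0],0,0]]' | tail -2;python3 plan.py 464.9 298.7 15 0.158;  python3 -m creep '[[[0,0,-15],0,0],[[0,0,-50],0,0],[[0,0,-100],0,0],[[0,0,-130],0,0],[[0,0,-130],0,0]]'|tail -2; python3 plan2.py 640 137 150 1.535
```

```text
gripper_width: 0.0839
grip_force: 0.0
clock: 32.05
eef_pos: [0.4646, 0.2989, 0.0156]
force: [-0.4, -0.9, 3.8]
gripper_width: 0.0438
grip_force: 30.0
gripper_width: 0.0437
grip_force: 30.0
 shift [0.3, 0.3, 0.6] turn -0.003 | rows>= 1 clk 32.3 tcp [464.5, 298.9, 15.6] yaw 0.155 tilt [0.0, -0.0] q7 -2.22 w 43.7 F 30.0
gripper_width: 0.0439
grip_force: 30.0
clk 32.92 half A [73.5 94.  -0.9] -0.69 B [ -3.1 119.3  -0.9] -0.69 norm 239
```

```bash
python3 -m creep '[[[14,19,0],-0.14,0],[[29,38,0],-0.28,0],[[44,57,0],-0.41,0],[[59,75,0],-0.55,0],[[73.5,94,0],-0.69,0]]' |tail -1; python3 -m creep '[[[0,24,0],-0.14,0],[[-1,48,0],-0.28,0],[[-2,72,0],-0.41,0],[[-3,96,0],-0.55,0],[[-3,119,0],-0.69,0]]' |tail -1; python3 -m creep '[[[0,0,0],0,0],[[0,0,0],0,0]]' |tail -2;  python3 plan.py 640 137 19 1.535
```

```text
grip_force: 30.0
grip_force: 30.0
gripper_width: 0.0437
grip_force: 30.0
 shift [0.1, 3.2, 125.2] turn -0.002 | rows>= 3 clk 34.42 tcp [637.1, 137.0, 144.2] yaw 1.533 tilt [-0.002, 0.0] q7 -0.54 w 43.7 F 30.0
```

```bash
python3 -m creep '[[[0,2.5,40],0,0],[[0,2.5,80],0,0],[[0,2.5,108],0,0],[[0,2.5,120],0,0],[[0,2.5,125.5],0,0]]' |tail -2; python3 -m creep '[[[0,0,0],0,0],[[0,0,0],0,0]]' | grep -v tool; python3 -m creep '[[[0,0,0],0,0.5],[[0,0,0],0,0.7],[[0,0,0],0,0.7]]' |tail -2; python3 plan.py 640 137 19 1.535; python3 -m creep '[[[0,0,-30],0,0.7],[[0,0,-85],0,0.9],[[0,0,-110],0,1],[[0,0,-110],0,1]]' |tail -2; python3 -m creep '[[[0,0,0],0,1]]' |tail -1; python3 wl.py box 641 137 0.003;  python3 plan2.py 452 -66 130 -0.03; python3 top.py
```

```text
gripper_width: 0.0437
grip_force: 30.0
clock: 35.3
eef_pos: [0.6417, 0.1363, 0.021]
force: [-0.5, 0.1, 0.3]
gripper_width: 0.0439
grip_force: 30.0
gripper_width: 0.0633
grip_force: 0.0
 shift [1.0, -1.2, 1.0] turn -0.0 | rows>= 1 clk 35.67 tcp [641.1, 136.0, 20.0] yaw 1.535 tilt [0.0, 0.0] q7 -0.6 w 63.3 F 0.0
gripper_width: 0.0914
grip_force: 0.0
grip_force: 0.0
box xy 643.5 135.6 size 95.7 43.9 yaw 1.534 z med/95 [36.8 38.1] n 1499 px 225 276 142 247
clk 36.35 half A [-104.1  -90.3   -0.9] 0.782 B [-137.5    9.3   -0.9] 0.782 norm 276
top [(543, 409, 113, 45, -0.111)]
scene [(535, 413, 128, 49, -0.115), (594, 300, 72, 48, 0.896), (632, 141, 109, 63, 1.531), (617, 13, 85, 52, 1.03)]
top [(471, -69, 53, 31, -0.037), (511, -400, 111, 41, -0.274), (623, 289, 57, 42, 1.543), (649, -4, 73, 39, 1.543), (695, 455, 43, 22, 0.021)]
scene [(635, 269, 56, 41, 1.482), (452, -67, 92, 40, -0.04), (661, -26, 76, 42, 1.541), (510, -403, 110, 37, -0.273)]
```

```bash
python3 -m creep '[[[-21,-18,0],0.16,1],[[-42,-36,0],0.32,1],[[-62,-54,0],0.47,1],[[-83,-72,0],0.63,1],[[-104,-90,0],0.78,1]]' |tail -1; python3 -m creep '[[[-27,2,0],0.16,1],[[-54,4,0],0.32,1],[[-82,6,0],0.47,1],[[-110,8,0],0.63,1],[[-137,9,0],0.78,1]]' |tail -1; python3 -m creep '[[[0,0,0],0,1],[[0,0,0],0,1]]' |tail -1;python3 wl.py lid 452 -66;  python3 plan.py 452 -66 14 -0.03
```

```text
grip_force: 0.0
grip_force: 0.0
grip_force: 0.0
lid xy 454.5 -67.4 size 93.3 40.7 yaw -0.037 z med/95 [10.1 11.3] n 3257 px 230 273 142 235
 shift [-2.4, 2.0, 115.6] turn 0.008 | rows>= 2 clk 38.0 tcp [454.4, -64.1, 129.6] yaw -0.022 tilt [0.0, 0.0] q7 -1.58 w 92.0 F 0.0
```

```bash
python3 -m creep '[[[0,1.5,40],0.013,1],[[0,1.5,80],0.013,0.8],[[0,1.5,105],0.013,0.5],[[0,1.5,112],0.013,0.5],[[0,1.5,115.5],0.013,0.5]]' |tail -2; python3 -m creep '[[[0,0,0],0,0.3],[[0,0,0],0,0],[[0,0,0],0,0],[[0,0,0],0,0],[[0,0,0],0,0]]' | tail -2;python3 -m creep '[[[0,0,0],0,0],[[0,0,0],0,0]]' | grep -v tool; python3 plan.py 454.5 -65.7 14 -0.037; python3 -m creep '[[[0,0,-15],0,0],[[0,0,-50],0,0],[[0,0,-90],0,0],[[0,0,-115],0,0],[[0,0,-115],0,0]]'|tail -2; python3 plan2.py 641.3 135.6 130 1.534
```

```text
gripper_width: 0.0539
grip_force: 0.0
gripper_width: 0.0118
grip_force: 30.0
clock: 39.5
eef_pos: [0.4538, -0.0666, 0.0145]
force: [-1.4, 0.0, 6.3]
gripper_width: 0.0116
grip_force: 30.0
 shift [0.7, -1.0, 0.5] turn -0.001 | rows>= 1 clk 39.5 tcp [453.8, -66.6, 14.5] yaw -0.038 tilt [0.0, -0.0] q7 -1.64 w 11.6 F 30.0
gripper_width: 0.0114
grip_force: 30.0
clk 40.12 half A [  89.2 -104.7    0.7] -0.786 B [137.1 -10.8   0.7] -0.786 norm 275
```

```bash
python3 -m creep '[[[18,-21,0],-0.16,0],[[36,-42,0],-0.32,0],[[53,-63,0],-0.47,0],[[71,-84,0],-0.63,0],[[89,-104.5,0],-0.785,0]]' |tail -1; python3 -m creep '[[[27,-2,0],-0.16,0],[[54,-4,0],-0.32,0],[[82,-6,0],-0.47,0],[[110,-8,0],-0.63,0],[[137,-10.5,0],-0.785,0]]' |tail -1; python3 -m creep '[[[0,0,0],0,0],[[0,0,0],0,0]]' |tail -2;  python3 plan.py 641.3 134.9 64 1.534
```

```text
grip_force: 30.0
grip_force: 30.0
gripper_width: 0.0115
grip_force: 30.0
 shift [0.9, 2.7, 63.9] turn -0.005 | rows>= 2 clk 41.62 tcp [638.8, 134.1, 127.9] yaw 1.529 tilt [-0.003, -0.001] q7 -0.56 w 11.5 F 30.0
```

```bash
python3 -m creep '[[[0.5,1.5,35],-0.004,0],[[0.5,1.5,60],-0.004,0],[[0.5,1.5,64],-0.004,0],[[0.5,1.5,64],-0.004,0],[[0.5,1.5,64],-0.004,0]]' | tail -1; python3 plan.py 641.3 134.9 45.5 1.534
```

```text
grip_force: 30.0
 shift [-0.8, -0.9, 21.1] turn 0.001 | rows>= 1 clk 42.25 tcp [642.2, 135.7, 66.6] yaw 1.535 tilt [0.002, 0.0] q7 -0.58 w 11.7 F 30.0
```

```bash
python3 -m creep '[[[-0.5,-0.5,6],0,0],[[-0.5,-0.5,12],0,0],[[-0.5,-0.5,17],0,0],[[-0.5,-0.5,19],0,0],[[-0.5,-0.5,20],0,0]]'| grep -v tool; python3 -m creep '[[[0,0,0],0,0]]'| grep -v tool; python3 plan.py 641.3 134.9 45.5 1.534
```

```text
clock: 42.88
eef_pos: [0.6407, 0.1351, 0.0456]
force: [-2.3, -2.1, 8.2]
gripper_width: 0.0115
grip_force: 30.0
clock: 43.0
eef_pos: [0.6409, 0.1352, 0.0456]
force: [-2.4, -0.5, 3.5]
gripper_width: 0.0118
grip_force: 30.0
 shift [-0.3, 0.4, 0.1] turn 0.002 | rows>= 1 clk 43.0 tcp [640.9, 135.2, 45.6] yaw 1.536 tilt [-0.0, -0.0] q7 -0.59 w 11.8 F 30.0
```

Seated at 45.6. Release and go on to box 114.

```bash
python3 -m creep '[[[0,0,0],0,0.4],[[0,0,0],0,0.5],[[0,0,0],0,0.5],[[0,0,0],0,0.5]]' |tail -2; python3 -m creep '[[[0,0,-40],0,0.6],[[0,0,-90],0,0.7],[[0,0,-90],0,1],[[0,0,-90],0,1]]' |tail -1; python3 wl.py lid 641 135 0.031; python3 plan2.py 543 409 135 -0.111; python3 top.py
```

```text
gripper_width: 0.0458
grip_force: 0.0
grip_force: 0.0
lid xy 642.4 135.0 size 91.8 41.5 yaw 1.536 z med/95 [41.1 42.3] n 3814 px 225 272 144 244
clk 44.05 half A [135.4 -53.4  -0.4] 0.823 B [  52.9 -135.6   -0.4] 0.823 norm 291
top [(543, 409, 113, 48, -0.084)]
scene [(536, 413, 128, 49, -0.115), (594, 300, 72, 48, 0.896), (619, 181, 65, 40, 0.659), (617, 13, 83, 52, 1.03)]
top [(511, -400, 111, 41, -0.274), (623, 289, 57, 42, 1.543), (649, -4, 73, 39, 1.543), (696, 455, 42, 24, -0.055)]
scene [(635, 269, 56, 40, 1.496), (658, 117, 94, 43, 1.505), (661, -25, 74, 41, 1.541), (510, -401, 109, 41, -0.272)]
```

```bash
python3 -m creep '[[[27,-11,0],0.16,1],[[54,-21,0],0.33,1],[[81,-32,0],0.49,1],[[108,-43,0],0.66,1],[[135,-53,0],0.82,1]]' |tail -1; python3 -m creep '[[[10,-27,0],0.16,1],[[21,-54,0],0.33,1],[[32,-81,0],0.49,1],[[42,-108,0],0.66,1],[[53,-135,0],0.82,1]]' |tail -1; python3 -m creep '[[[0,0,0],0,1],[[0,0,0],0,1]]' |tail -1;python3 wl.py box 543 409;  python3 plan.py 543 409 15 -0.111
```

```text
grip_force: 0.0
grip_force: 0.0
grip_force: 0.0
box xy 544.7 409.1 size 113.6 43.5 yaw -0.112 z med/95 [33.8 35. ] n 1532 px 221 270 132 253
 shift [-2.2, -2.5, 119.6] turn 0.007 | rows>= 2 clk 45.7 tcp [545.0, 406.5, 134.6] yaw -0.104 tilt [-0.0, -0.002] q7 -2.43 w 91.9 F 0.0
```

```bash
python3 -m creep '[[[-0.7,-4,40],0.007,1],[[-0.7,-4,80],0.007,1],[[-0.7,-4,106],0.007,1],[[-0.7,-4,115],0.007,1],[[-0.7,-4,119.5],0.007,0.8]]' |tail -2; python3 -m creep '[[[0,0,0],0,0.4],[[0,0,0],0,0],[[0,0,0],0,0],[[0,0,0],0,0],[[0,0,0],0,0]]' | grep -v tool; python3 -m creep '[[[0,0,0],0,0],[[0,0,0],0,0]]' | tail -2;python3 plan.py 544.8 410.8 15 -0.111;  python3 -m creep '[[[0,0,-15],0,0],[[0,0,-50],0,0],[[0,0,-100],0,0],[[0,0,-140],0,0],[[0,0,-140],0,0]]'|tail -2; python3 plan2.py 626 -139 150 1.624
```

```text
gripper_width: 0.084
grip_force: 0.0
clock: 46.95
eef_pos: [0.544, 0.4125, 0.0161]
force: [-1.6, -2.3, 3.3]
gripper_width: 0.0435
grip_force: 30.0
gripper_width: 0.0439
grip_force: 30.0
 shift [1.0, 1.6, 1.2] turn -0.0 | rows>= 1 clk 47.2 tcp [544.0, 412.5, 16.2] yaw -0.111 tilt [0.0, -0.0] q7 -2.47 w 43.9 F 30.0
gripper_width: 0.0437
grip_force: 30.0
clk 47.83 half A [ 70.6 270.7   5.2] -0.868 B [-160.8  228.9    5.2] -0.868 norm 560
```

```bash
python3 -m creep '[[[12,45,0],-0.17,0],[[26,100,0],-0.35,0],[[40,156,0],-0.52,0],[[55,213,0],-0.69,0],[[70.5,270.5,0],-0.865,0]]' |tail -1; python3 plan.py 626 -139 150 1.624; python3 -m creep '[[[-38,54,0],-0.17,0],[[-76,108,0],-0.35,0],[[-108,155,0],-0.52,0],[[-138,198,0],-0.69,0],[[-161,229,0],-0.865,0]]' |tail -1; python3 -m creep '[[[0,0,0],0,0],[[0,0,0],0,0]]' |tail -2;  python3 plan.py 626 -139 19 1.624
```

```text
grip_force: 30.0
 shift [-157.0, 227.5, 4.3] turn -0.864 | rows>= 5 clk 48.45 tcp [583.1, 134.1, 154.3] yaw 0.76 tilt [-0.002, -0.0] q7 -1.23 w 43.7 F 30.0
grip_force: 30.0
gripper_width: 0.0435
grip_force: 30.0
 shift [0.6, 3.8, 135.6] turn -0.006 | rows>= 3 clk 49.33 tcp [622.5, -140.0, 154.6] yaw 1.618 tilt [-0.002, 0.002] q7 0.01 w 43.5 F 30.0
```

```bash
python3 -m creep '[[[0,2.5,45],-0.006,0],[[0,2.5,90],-0.006,0],[[0,2.5,118],-0.006,0],[[0,2.5,130],-0.006,0],[[0,2.5,135],-0.006,0]]' |tail -2; python3 -m creep '[[[0,0,0],0,0],[[0,0,0],0,0]]' | grep -v tool; python3 -m creep '[[[0,0,0],0,0.5],[[0,0,0],0,0.7],[[0,0,0],0,0.7]]' |tail -2; python3 plan.py 626 -139 19 1.624; python3 -m creep '[[[0,0,-30],0,0.7],[[0,0,-85],0,0.9],[[0,0,-110],0,1],[[0,0,-110],0,1]]' |tail -2; python3 -m creep '[[[0,0,0],0,1]]' |tail -1; python3 wl.py box 627 -139 0.003;  python3 plan2.py 511 -400 130 -0.273; python3 top.py
```

```text
gripper_width: 0.0439
grip_force: 30.0
clock: 50.2
eef_pos: [0.6266, -0.1411, 0.022]
force: [-0.8, -0.1, -2.1]
gripper_width: 0.0436
grip_force: 30.0
gripper_width: 0.0636
grip_force: 0.0
 shift [2.2, 0.3, 2.1] turn 0.001 | rows>= 1 clk 50.58 tcp [625.9, -141.2, 21.1] yaw 1.625 tilt [0.0, -0.0] q7 -0.05 w 63.6 F 0.0
gripper_width: 0.0911
grip_force: 0.0
grip_force: 0.0
box xy 628.3 -141.4 size 113.4 43.8 yaw -1.517 z med/95 [36.7 37.9] n 1695 px 225 276 132 256
clk 51.25 half A [-126.2  -63.7   -0.4] 0.949 B [-125.3   65.5   -0.4] 0.949 norm 283
top [(623, -109, 53, 47, 1.543)]
scene [(595, 301, 68, 48, 0.896), (630, 191, 53, 18, 0.049), (633, 43, 54, 20, 0.012), (611, -8, 55, 16, 1.521), (617, -134, 141, 57, -1.514)]
top [(511, -400, 111, 41, -0.274), (623, 290, 58, 40, 1.479), (646, 139, 92, 39, 1.543), (649, -4, 73, 39, 1.543), (694, 454, 40, 25, 0.02)]
scene [(635, 269, 56, 41, 1.482), (658, 117, 94, 43, 1.522), (661, -26, 76, 41, 1.557), (511, -400, 111, 40, -0.232)]
```

```bash
python3 -m creep '[[[-25,-13,0],0.18,1],[[-50,-26,0],0.36,1],[[-75,-38,0],0.54,1],[[-101,-51,0],0.72,1],[[-126,-64,0],0.9,1]]' |tail -1; python3 -m creep '[[[-25,12,0],0.18,1],[[-50,24,0],0.36,1],[[-76,36,0],0.54,1],[[-102,48,0],0.72,1],[[-128,59,0],0.9,1]]' |tail -1; python3 -m creep '[[[0,0,0],0.098,1],[[0,0,0],0.098,1],[[0,0,0],0.098,1]]' |tail -1;python3 wl.py lid 511 -400;  python3 plan.py 511 -400 14 -0.273
```

```text
grip_force: 0.0
grip_force: 0.0
grip_force: 0.0
lid xy 512.7 -401.0 size 110.7 41.1 yaw -0.272 z med/95 [10.1 11.3] n 4026 px 229 272 131 242
 shift [-0.6, 1.7, 116.3] turn 0.002 | rows>= 2 clk 53.02 tcp [512.1, -398.6, 130.3] yaw -0.271 tilt [-0.0, 0.001] q7 -1.2 w 91.5 F 0.0
```

```bash
python3 -m creep '[[[1,0.4,40],0,1],[[1,0.4,80],0,0.8],[[1,0.4,105],0,0.5],[[1,0.4,112],0,0.5],[[1,0.4,116],0,0.5]]' |tail -2; python3 -m creep '[[[0,0,0],0,0.3],[[0,0,0],0,0],[[0,0,0],0,0],[[0,0,0],0,0],[[0,0,0],0,0]]' | tail -2;python3 -m creep '[[[0,0,0],0,0],[[0,0,0],0,0]]' | grep -v tool; python3 plan.py 513.2 -399.3 14 -0.272; python3 -m creep '[[[0,0,-15],0,0],[[0,0,-50],0,0],[[0,0,-90],0,0],[[0,0,-115],0,0],[[0,0,-115],0,0]]'|tail -2; python3 plan2.py 626.3 -141.4 130 1.625
```

```text
gripper_width: 0.0539
grip_force: 0.0
gripper_width: 0.012
grip_force: 30.0
clock: 54.52
eef_pos: [0.5129, -0.4001, 0.0151]
force: [-1.3, 0.1, 2.9]
gripper_width: 0.0117
grip_force: 30.0
 shift [0.1, -0.9, 1.1] turn -0.001 | rows>= 1 clk 54.52 tcp [512.9, -400.1, 15.1] yaw -0.273 tilt [0.0, -0.0] q7 -1.19 w 11.7 F 30.0
gripper_width: 0.0116
grip_force: 30.0
clk 55.15 half A [  19.  -140.1    1.3] -0.949 B [125.  -66.1   1.3] -0.949 norm 283
```

```bash
python3 -m creep '[[[4,-28,0],-0.18,0],[[8,-56,0],-0.36,0],[[12,-84,0],-0.54,0],[[15,-112,0],-0.72,0],[[19,-140,0],-0.9,0]]' |tail -1; python3 -m creep '[[[24,-14,0],-0.18,0],[[48,-29,0],-0.36,0],[[73,-43,0],-0.54,0],[[98,-58,0],-0.72,0],[[122,-72,0],-0.9,0]]' |tail -1; python3 -m creep '[[[0,0,0],-0.098,0],[[0,0,0],-0.098,0],[[0,0,0],-0.098,0]]' |tail -2;  python3 plan.py 626.3 -141.4 64 1.625
```

```text
grip_force: 30.0
grip_force: 30.0
gripper_width: 0.0117
grip_force: 30.0
 shift [-0.5, 1.7, 64.8] turn -0.003 | rows>= 2 clk 56.77 tcp [624.7, -141.0, 128.8] yaw 1.622 tilt [-0.001, 0.0] q7 -0.0 w 11.7 F 30.0
```

```bash
python3 -m creep '[[[-0.5,1,35],-0.003,0],[[-0.5,1,60],-0.003,0],[[-0.5,1,64],-0.003,0],[[-0.5,1,64],-0.003,0],[[-0.5,1,64],-0.003,0]]' | tail -1; python3 plan.py 626.3 -141.4 46 1.625
```

```text
grip_force: 30.0
 shift [-0.2, -1.0, 21.0] turn 0.002 | rows>= 1 clk 57.4 tcp [627.3, -141.1, 67.0] yaw 1.627 tilt [0.002, -0.001] q7 -0.03 w 11.5 F 30.0
```

```bash
python3 -m creep '[[[0,-0.6,6],0,0],[[0,-0.6,12],0,0],[[0,-0.6,17],0,0],[[0,-0.6,19],0,0],[[0,-0.6,20],0,0]]'| grep -v tool; python3 -m creep '[[[0,0,0],0,0]]'| grep -v tool; python3 plan.py 626.3 -141.4 46 1.625
```

```text
clock: 58.02
eef_pos: [0.6256, -0.1409, 0.0461]
force: [-3.6, 0.1, 7.5]
gripper_width: 0.0115
grip_force: 30.0
clock: 58.15
eef_pos: [0.6258, -0.1409, 0.0461]
force: [-1.0, 0.1, 2.6]
gripper_width: 0.0115
grip_force: 30.0
 shift [-0.5, 0.5, 0.1] turn 0.003 | rows>= 1 clk 58.15 tcp [625.8, -140.9, 46.1] yaw 1.628 tilt [-0.0, -0.0] q7 -0.04 w 11.5 F 30.0
```

```bash
python3 -m creep '[[[0,0,0],0,0.4],[[0,0,0],0,0.5],[[0,0,0],0,0.5],[[0,0,0],0,0.5]]' |tail -2; python3 -m creep '[[[0,0,-40],0,0.6],[[0,0,-90],0,0.7],[[0,0,-90],0,1],[[0,0,-90],0,1]]' |tail -1; python3 wl.py lid 627 -141 0.031; python3 -m creep '[[[-30,-20,-40],0,1],[[-60,-60,-80],0,1],[[-110,-90,-100],0,1],[[-150,-110,-110],0,1],[[-150,-110,-110],0,1]]'|grep -v tool
python3 - <<'E'
from h import *
i,d,K=cam("top"); P=cloud(d,K); cv2.imwrite("pics/t9.png",cv2.resize(i[125:265,80:420],None,fx=2.3,fy=2.3,interpolation=cv2.INTER_CUBIC))
hsv=cv2.cvtColor(i,cv2.COLOR_BGR2HSV); m=cv2.inRange(hsv,(104,120,60),(120,255,255))
for c in cv2.findContours(m,cv2.RETR_EXTERNAL,cv2.CHAIN_APPROX_NONE)[0]:
    if cv2.contourArea(c)<80: continue
    q=np.array([ray(K,u,v,.041)[:2]*1000 for u,v in c[:,0]],np.float32); print(np.round(cv2.minAreaRect(q)[0]),np.round(cv2.minAreaRect(q)[1]))
E
```

```text
gripper_width: 0.0459
grip_force: 0.0
grip_force: 0.0
lid xy 627.4 -141.8 size 110.5 41.5 yaw -1.514 z med/95 [41.1 42.2] n 4729 px 225 273 134 254
clock: 59.82
eef_pos: [0.5219, -0.3018, 0.2449]
force: [0.2, 1.3, 0.1]
gripper_width: 0.0916
grip_force: 0.0
[617. 283.] [56. 40.]
[ 624. -141.] [ 40. 110.]
[640. 135.] [90. 38.]
[642.  -4.] [71. 38.]
```

View pics/t9.png

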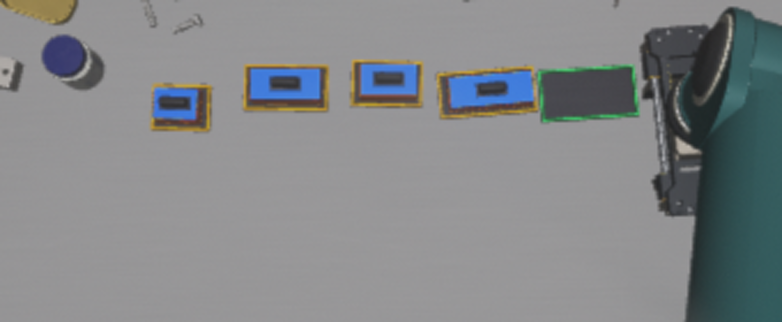

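All four boxes sit closed in their trays: lids at (178,104), (286,83), (388,79) and (490,89). The green dish is empty, the tall jar is where it was, and the lid positions match the earlier measurements. I'm handing in.

```bash
python3 -c "
from rig import ctrl
print(ctrl.finish_job())"
```

```text
the job is handed in; nothing more can be done
None
```

All four boxes (60, 78, 96 and 114 mm) were set in their own trays and closed with their own lids; the green dish stayed empty because no box was missing, and I handed the job in at about 60 s of the 192 s without being shown a verdict.

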